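Clear the jar and touch open the seal shelf's spring lid

TASK

The red seal jar is standing on the push-to-open lid in the bottom tread of the bamboo shelf. While the lid is still shut, push the jar along the tread, without lifting or tipping it, until it stands wholly on the round cork inlay beside the lid. Then press the lid's front edge all the way down and let go, so that its spring raises it ajar; leave everything else on the shelf where it stands and take the hand clear.

Things in the scene. Friction and masses are not known exactly. Their poses are not given: they have to be found in the camera images.
- shelf: Fixed bamboo shelf of three treads rising away from the robot, 480 mm wide (y). Origin on the table under the bottom tread's centre; x towards the higher treads, z up. Bottom tread: top 60 mm above the table, x = -86 to +87 mm; second 95 mm high, x = 87 to 182; third 130 mm high, x = 182 to 277. Place and yaw differ each time.
- lid (a joint): Opening angle (rad) of the push-to-open lid: 0 = shut and latched; pressed down at the free edge it goes below 0, to a stop at -0.055 (edge 8 mm down). About 10 N near the free edge, all the way down, frees the catch. When the finger leaves, a spring raises the lid in about a second to 0.35 rad (free edge 50 mm up), where it stays. It does not latch again.
- lid_middle (a point): Centre of the top of the push-to-open lid: a dark wooden flap in the middle of the bottom tread, 146 mm (shelf x, -86 to +60 mm) by 198 mm (y), 8 mm thick, its top 1 mm proud of the tread, hinged along its far edge, with a thin brass strip near its free edge, which ends flush with the front of the shelf, nearest the robot.
- lid_edge (a point): Point on top of the lid on the brass strip, mid-width, 18 mm in from the free edge: the place to press. Its axes are the lid's (parallel to the shelf's when shut).
- jar: Red glazed seal jar with its domed lid (one solid piece), loose, about 0.3 kg, standing on the push-to-open lid: upright sides 60 mm in diameter from 6 to 40 mm above its foot, 70 mm high with the knob, foot 54 mm in diameter. Origin at the centre of its underside, z up. It slides freely over the tread; the lid does not give way under it.
- cork: Round red-brown cork inlay with a dark rim, 100 mm in diameter and flush (not felt), in the bottom tread to the left or to the right of the lid, its centre 172 mm from the tread's middle along the shelf's y. Origin at its centre on the tread top. This is the jar's place.
- steel_box: Stainless steel box with its hinged lid shut, 82 x 82 x 38 mm, loose, standing on the bottom tread on the other side of the lid from the cork. Origin at the centre of its underside. A bystander.
- brush_holder: Dark silicone brush holder with three brushes, 56 mm in diameter, 121 mm high over the brushes, loose, on the second tread. Origin at the centre of its underside. A bystander.
- seal0: Jade-coloured resin seal 1 of a row of five on the second tread, standing, 17 x 17 x 48 mm, loose. Origin at the centre of its underside. A bystander.
- seal1: Jade-coloured resin seal 2 of a row of five on the second tread, standing, 17 x 17 x 48 mm, loose. Origin at the centre of its underside. A bystander.
- seal2: Jade-coloured resin seal 3 of a row of five on the second tread, standing, 17 x 17 x 48 mm, loose. Origin at the centre of its underside. A bystander.
- seal3: Jade-coloured resin seal 4 of a row of five on the second tread, standing, 17 x 17 x 48 mm, loose. Origin at the centre of its underside. A bystander.
- seal4: Jade-coloured resin seal 5 of a row of five on the second tread, standing, 17 x 17 x 48 mm, loose. Origin at the centre of its underside. A bystander.
Not all that is in view belongs to the job. Of the things shaped like the jar, the red one is meant.

How it is judged:
By the outcome, as a careful person would: the job done as asked, in the order asked, and still so for the second after the job is handed in, with the robot touching nothing.
It also fails if it takes over 54 s, if anything falls off the work surface, if the arm or the gripper's body presses on something with over 40 N, if the wrist force passes 120 N, or if a joint passes its speed limit or range.

ROBOT

A 6-joint arm with a two-finger parallel gripper is mounted at the origin on the work surface. World frame = base frame: x ahead of the robot, y to its left, z up, the work surface at z = 0. Lengths are in m, angles in rad, forces in N, time in s.
With the tool pointing down it reaches from about 0.375 to 0.9 m from the base axis. Payload 3.1 kg.
Tool frame: the origin (TCP) lies between the finger pads; the fingertips stand robot.tip_extent ahead of it and the grasp point (between the pads) lies 3 mm ahead of it (robot.tip_extent is the distance from the TCP to the fingertips, in m); z points along the fingers, x is the direction in which the jaws open and shut, and the axes are right-handed (so a half turn about z gives the same grasp; the last joint's range is limited). The gripper opens to 87 mm and grips with 3 to 60 N. Pads are 19 mm wide; open, the fingers measure 117 mm over their backs; the gripper's body (75 mm by 190 mm) begins 51 mm behind the grasp point.
Start: joints at [1.101, 0.527, 1.433, -0, 1.181, -0.178], TCP at [0.179, 0.599, 0.245] pointing down, gripper open.
Joint ranges: [-3.08, 3.08], [-0.75, 2.2], [0.22, 2.44], [-1.43, 4.57], [0, 2.65], [-2.85, 2.85]. Speed limits (rad/s): [2.79, 2.79, 3.14, 3.14, 3.14, 3.14].

INTERFACE

Orientations are given as a unit quaternion [x, y, z, w].
In Python, from rig import robot, cams gives the robot as it stands.
- The arm moves only by the tool carry_out, never from a script. Its argument "steps" is a list of rows, each a list of 3 entries, a list of its own where there are three numbers: the shift along the world's x, y, z in cm, then the turn about the world's z in degrees, then the closure, from 0 (fully open) to 1 (shut). In form: [[[dx, dy, dz], spin, fingers], ...]. A call has 1 to 10 rows; each row shifts and turns the pose as measured when the row begins; what a row does not reach is not made up. A row lasts 1/10 s, in which the tool goes at most 50 mm and 8.59 degrees, less where a joint would pass 70% of its speed; a pose out of reach is approached as far as the arm can. A call with a gripper value outside its range is refused whole. The fingers move at their own pace and stop on an object; "squeeze" is the grip in N (left out, the last holds). Time passes only in rows, so rows that do not move let the fingers close. It gives the time, the measured TCP pose, the force and the opening at its end, in the units of the state.
- robot.get_obs(): the state, without advancing time (a new reading comes with each control period).
- cams.camera(name): name is "scene" or "top" or "wrist"; returns a dict with "pixels" (384x512x3 uint8, red, green, blue), "fx", "fy", "cx", "cy" (pixels), "eye" and "rotation" of the camera in the world. Camera axes: x right, y up, looking along -z (the intrinsics and any distortion apply to the point x, -y, -z); pixel columns grow to the right and rows downward; lengths in m; the calibration is good to about 2 mm. A picture is of the moment at which its call begins. There is no depth.
- robot.hand_in(): hands the job in, once; it reports no verdict.
The state is a dict: "time": time; "q": joint angles; "joint_velocities": joint speeds; "joint_torque": joint torques, N m; "position": TCP position; "tool_rot": TCP orientation; "ft_force": force on the tool from outside, world axes, zero at the start; "moment": the same for the moment, N m; "grip_width": finger opening in m.
Only numpy, scipy, OpenCV 4.12 (cv2) and the standard library are available. Lean on these libraries where they do the work, as an engineer would, in place of code of your own. Each camera call takes 0.05 s, during which the arm holds its last target. There are 200 camera calls.

## Working session

There is one attempt and no reset: what is moved stays moved. The work goes in short steps, Python scripts to look and compute and a tool call to move; the robot and the scene stay as the last step left them, time stands still between calls to the robot, and variables do not carry over. Pictures are saved under pics/ and viewed, about 8 in all and at most 12, crops included, and the job is handed in when it is done.

Besides the shell and the picture viewer there is one more tool, called as name([rows], argument=value, ...), one row to a line, values as JSON. carry_out: Moves the arm, as the interface text tells. Its arguments: {"type":"object","properties":{"steps":{"type":"array"},"squeeze":{"type":"number"}},"required":["steps"]}

```bash
mkdir -p pics; ls; cat > h.py <<'E'
import numpy as np, cv2
from rig import robot, cams
def shot(n, f):
    c=cams.camera(n); cv2.imwrite('pics/'+f,cv2.cvtColor(c['pixels'],cv2.COLOR_RGB2BGR)); 
    np.save('pics/'+f+'.npy',c,allow_pickle=True); return c
def load(f): return np.load('pics/'+f+'.npy',allow_pickle=True).item()
def ray(c,u,v):
    d=np.array([(u-c['cx'])/c['fx'],-(v-c['cy'])/c['fy'],-1.]); return np.array(c['eye']),np.array(c['rotation'])@d
def onz(c,u,v,z):
    e,d=ray(c,u,v); return e+d*(z-e[2])/d[2]
def proj(c,p):
    q=np.array(c['rotation']).T@(np.array(p)-np.array(c['eye'])); return c['cx']+c['fx']*q[0]/-q[2], c['cy']-c['fy']*q[1]/-q[2]
E
python3 - <<'E'
from h import *
a=shot('scene','s0.png');b=shot('top','t0.png')
print({k:v for k,v in a.items() if k!='pixels'});print({k:v for k,v in b.items() if k!='pixels'})
print(robot.get_obs(),robot.tip_extent)
cv2.imwrite('pics/both0.png',cv2.resize(np.vstack([cv2.imread('pics/s0.png'),cv2.imread('pics/t0.png')]),None,fx=.78,fy=.78))
E
```

```text
pics
{'fx': 369.3059426232348, 'fy': 369.3059426232348, 'cx': 253.5127075255733, 'cy': 193.56392525771403, 'eye': array([1.13706332, 0.23743261, 0.53664002]), 'rotation': array([0.25527116, 0.38869244, 0.72908308, 0.5021879 ])}
{'fx': 398.6221360702991, 'fy': 398.6221360702991, 'cx': 246.710212911863, 'cy': 187.46181682042234, 'eye': array([0.40237251, 0.01066488, 0.83357385]), 'rotation': array([-0.05842485,  0.06247794,  0.71355946, -0.6953531 ])}
{'time': 0.1, 'q': array([ 1.10149818e+00,  5.28368211e-01,  1.43377605e+00, -2.55042337e-05,
        1.18142849e+00, -1.78513835e-01]), 'joint_velocities': array([-0.00102258, -0.0009961 , -0.00424588, -0.00118704,  0.00152543,
        0.0005288 ]), 'joint_torque': array([-9.30752394e-04, -4.40989423e+01, -1.77150929e+01,  6.34925324e-02,
        5.34308399e-02, -4.20459128e-05]), 'position': array([0.17888817, 0.59819773, 0.24367193]), 'tool_rot': array([ 8.02088878e-01,  5.97203860e-01, -8.81229067e-04,  4.51413398e-04]), 'ft_force': array([-0.0781011 ,  0.0861583 , -0.57688825]), 'moment': array([ 0.00832264, -0.01922812, -0.01253932]), 'grip_width': 0.08677552225165952} 0.022
```

View pics/both0.png

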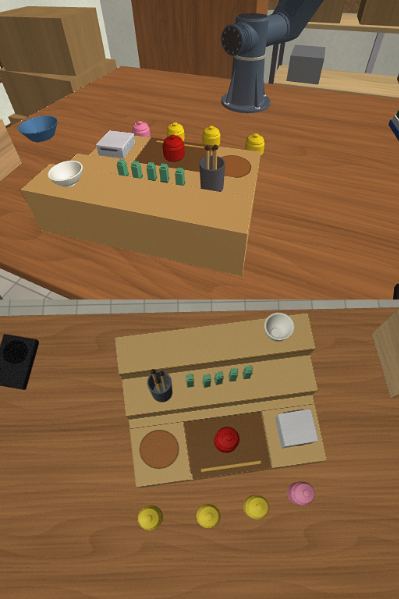

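```bash
sed -i "s/^import numpy as np, cv2/&\nfrom scipy.spatial.transform import Rotation as R/; s/np.array(c\['rotation'\])/R.from_quat(c['rotation']).as_matrix()/g" h.py
python3 - <<'E'
from h import *
t=load('t0.png'); s=load('s0.png')
im=cv2.cvtColor(t['pixels'],cv2.COLOR_RGB2BGR)
cv2.imwrite('pics/c0.png',cv2.resize(im[130:310,150:430],None,fx=2.8,fy=2.8,interpolation=cv2.INTER_CUBIC))
def blob(c,lo,hi,roi=None):
    h=cv2.cvtColor(c['pixels'],cv2.COLOR_RGB2HSV); m=cv2.inRange(h,lo,hi)
    n,l,st,ce=cv2.connectedComponentsWithStats(m); 
    return [(st[i].tolist(),ce[i].round(1).tolist()) for i in range(1,n) if st[i][4]>60]
for nm,c in (('top',t),('scene',s)):
    print(nm,'red',blob(c,(0,200,60),(4,255,255)),blob(c,(176,200,60),(180,255,255)))
    print(nm,'yellow',blob(c,(22,200,100),(32,255,255)))
    print(nm,'pink',blob(c,(165,80,100),(180,190,255)))
for p in [(202,236),(310,228)]: print(t['pixels'][p[1],p[0]])
E
```

```text
top red [([275, 164, 32, 33, 624], [289.7, 179.5])] []
top yellow []
top pink [([368, 234, 35, 30, 814], [385.3, 248.7])]
scene red [([209, 173, 28, 34, 755], [222.3, 190.1])] []
scene yellow [([214, 157, 23, 24, 328], [225.3, 166.9]), ([260, 161, 22, 26, 472], [270.7, 174.3]), ([315, 171, 24, 28, 458], [327.1, 183.4])]
scene pink [([169, 155, 24, 21, 365], [180.7, 165.6])]
[129 107  66]
[140 102  65]
```

View pics/c0.png

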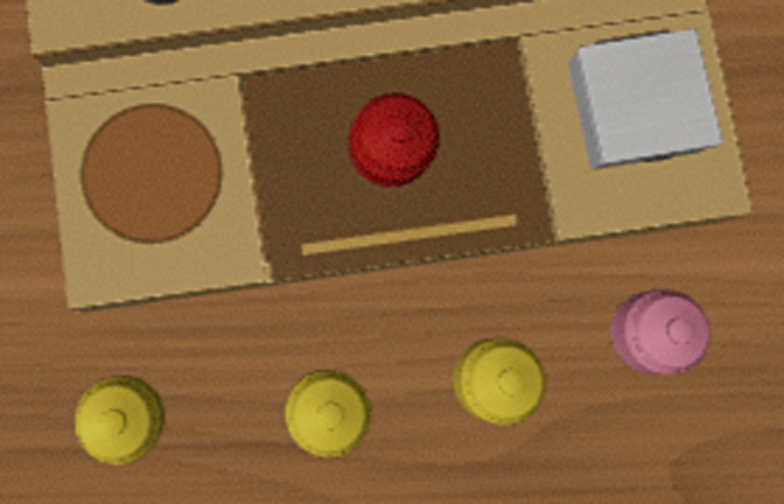

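Jar-shaped things in the top view: red (290,180) standing on the dark lid; yellow at about (192,280), (267,278) and (329,266), and pink (385,249), all on the table. The red one on the lid is the jar, and the crop confirms it. The cork is to the left, at (204,192), and the steel box to the right.

```bash
python3 - <<'E'
from h import *
t=load('t0.png'); s=load('s0.png')
P=lambda x,y,z: onz(t,150+x/2.8-.3,130+y/2.8-.3,z)
C=[P(*p,.061) for p in [(240,76),(521,37),(553,241),(272,282)]]
print(np.round(C,4)); print([round(np.linalg.norm(C[i]-C[(i+1)%4]),4) for i in range(4)])
yv=(C[0]+C[3]-C[1]-C[2])/2; xv=(C[0]+C[1]-C[2]-C[3])/2
print('yaw',np.degrees(np.arctan2(-yv[0],yv[1])),np.degrees(np.arctan2(xv[1],xv[0])))
ck=P(151,173,.06); print('cork',ck)
mid=np.mean(C,0); a=np.arctan2(-yv[0],yv[1])
X=np.array([np.cos(a),np.sin(a),0]);Y=np.array([-np.sin(a),np.cos(a),0])
O=mid+.013*X; print('O',O,'cork pred',O+.172*Y, 'cork in shelf',(ck-O)@X,(ck-O)@Y)
# jar: triangulate centroid & knob
e1,d1=ray(t,289.7,179.5); e2,d2=ray(s,222.3,190.1)
k=np.linalg.lstsq(np.c_[d1,-d2],e2-e1,rcond=None)[0]; p1=e1+k[0]*d1;p2=e2+k[1]*d2
j=(p1+p2)/2; print('jar',p1,p2)
for z in (.09,.10): q=onz(t,289.7,179.5,z); print(z,q)
print('jar shelf',(j-O)@X,(j-O)@Y)
for n,p in (('jar top',(400,138)),('y',(120,422)),('y',(330,414)),('y',(508,382)),('pink',(675,332))):
    q=P(*p,.131 if n=='jar top' else .07); print(n,q.round(3),((q-O)@X).round(3),((q-O)@Y).round(3))
for p in [(570,58),(696,30),(721,142),(594,167)]:
    q=P(*p,.098); print('box',((q-O)@X).round(3),((q-O)@Y).round(3))
print('strip ends',[(((P(*p,.061)-O)@X).round(3),((P(*p,.061)-O)@Y).round(3)) for p in ((302,249),(516,220))])
E
```

```text
[[ 0.5984  0.0254  0.061 ]
 [ 0.622  -0.1766  0.061 ]
 [ 0.475  -0.1894  0.061 ]
 [ 0.4517  0.0064  0.061 ]]
[np.float64(0.2034), np.float64(0.1476), np.float64(0.1972), np.float64(0.1479)]
yaw 6.732943851415446 6.173796130338828
cork [0.53018257 0.08930278 0.06      ]
O [ 0.54969321 -0.08205374  0.061     ] cork pred [0.52952762 0.08876004 0.061     ] cork in shelf 0.0007140561269844626 0.17246220802806356
jar [ 0.54457357 -0.07765651  0.08763612] [ 0.54433077 -0.07702614  0.08751519]
0.09 [ 0.54412293 -0.07737662  0.09      ]
0.1 [ 0.54221659 -0.07619258  0.1       ]
jar shelf -0.004652403391767391 0.005294388709727066
jar top [ 0.537 -0.078  0.131] -0.012 0.006
y [0.361 0.11  0.07 ] -0.165 0.213
y [ 0.362 -0.03   0.07 ] -0.18 0.074
y [ 0.38 -0.15  0.07] -0.176 -0.048
pink [ 0.41  -0.266  0.07 ] -0.16 -0.166
box 0.032 -0.123
box 0.039 -0.212
box -0.04 -0.212
box -0.044 -0.124
strip ends [(np.float64(-0.067), np.float64(0.075)), (np.float64(-0.069), np.float64(-0.075))]
```

Both views agree: the lid measures 199 x 148 mm, and the cork is 172 mm from the tread's middle. The jar is at shelf (-5, +5) mm, with the shelf origin at (0.550, -0.082) and yaw about 6.5°. My plan is to straddle the jar with the jaws along the shelf's y and push it with the trailing finger.

carry_out([
  [[2.3, -4.2, 0], 8, 0],
  [[2.3, -4.2, 0], 8, 0],
  [[2.3, -4.2, 0], 6, 0],
  [[2.3, -4.2, 0], 0, 0],
  [[2.3, -4.2, 0], 0, 0],
  [[2.3, -4.2, 0], 0, 0],
  [[2.3, -4.2, 0], 0, 0],
  [[2.3, -4.2, 0], 0, 0],
  [[2.3, -4.2, 0], 0, 0],
  [[2.3, -4.2, 0], 0, 0],
])

```text
time: 1.1
position: [0.4099, 0.1672, 0.2407]
tool_rot: [0.662, 0.749, -0.001, -0.001]
ft_force: [0.6, 0.6, 0.4]
grip_width: 0.0869
```

carry_out([
  [[2.3, -4.1, 0], -2, 0],
  [[2.3, -4.1, 0], 0, 0],
  [[2.3, -4.1, 0], 0, 0],
  [[2.3, -4.1, 0], 0, 0],
  [[2.3, -4.1, 0], 0, 0],
  [[1.7, -3.2, 0], 0, 0],
  [[0, 0, 0], 0, 0],
  [[0, 0, 0], 0, 0],
])

```text
time: 1.9
position: [0.5472, -0.0877, 0.2386]
tool_rot: [0.68, 0.733, -0.001, -0.001]
ft_force: [0.0, 0.6, -0.5]
grip_width: 0.0872
```

```bash
python3 - <<'E'
from h import *
w=shot('wrist','w1.png'); o=robot.get_obs(); p=np.array(o['position']); print(p,o['tool_rot'],w['eye'])
im=cv2.imread('pics/w1.png')
m=cv2.inRange(cv2.cvtColor(im,cv2.COLOR_BGR2HSV),(0,200,40),(5,255,255)); 
n,l,st,ce=cv2.connectedComponentsWithStats(m); i=1+np.argmax(st[1:,4]); print(st[i],ce[i]); 
for z in (.09,.1,.11): print(z,onz(w,*ce[i],z))
print('pred jar base/top px',proj(w,(.5445,-.0773,.061)),proj(w,(.5445,-.0773,.131)))
E
```

```text
[ 0.54741509 -0.08759871  0.23876355] [ 6.79527195e-01  7.33649572e-01 -9.93230603e-04 -3.32561268e-04] [ 0.47654682 -0.09273782  0.37976132]
[ 236  159   54   56 1893] [262.25462229 187.67406233]
0.09 [ 0.54668746 -0.07722876  0.09      ]
0.1 [ 0.54426683 -0.07776399  0.1       ]
0.11 [ 0.54184619 -0.07829923  0.11      ]
pred jar base/top px (np.float64(261.5707435837746), np.float64(180.33133223132933)) (np.float64(263.75545312237756), np.float64(195.51827185862342))
```

View pics/w1.png

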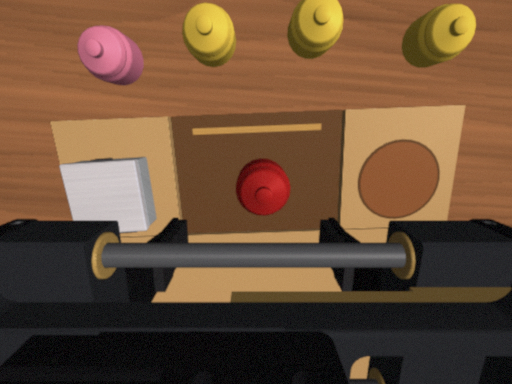

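The wrist view shows the red jar at (263,187), matching the position from the other views. Next I centre on it and lower the open jaws around it.

carry_out([
  [[-0.2, 1.0, 0], 0, 0],
  [[0, 0, 0], 0, 0],
  [[0, 0, -4], 0, 0],
  [[0, 0, -4], 0, 0],
  [[0, 0, -3.0], 0, 0],
  [[0, 0, 0], 0, 0],
])

```text
time: 2.55
position: [0.543, -0.0682, 0.1288]
tool_rot: [0.676, 0.737, 0.0, 0.001]
ft_force: [-0.3, 0.1, -0.3]
grip_width: 0.0869
```

carry_out([
  [[0.1, -0.9, 0], 0, 0],
  [[0, 0, 0], 0, 0],
  [[0, 0, 0], 0, 0],
])

```text
time: 2.85
position: [0.5454, -0.0764, 0.132]
tool_rot: [0.674, 0.739, 0.001, 0.003]
ft_force: [-0.7, -0.7, -0.0]
grip_width: 0.0871
```

carry_out([
  [[0, 0, -1.5], 0, 0],
  [[0, 0, -1.5], 0, 0],
  [[0, 0, -0.5], 0, 0],
  [[0, 0, 0], 0, 0],
  [[0, 0, 0], 0, 0],
])

```text
time: 3.35
position: [0.5504, -0.0785, 0.1036]
tool_rot: [0.674, 0.738, 0.004, 0.01]
ft_force: [-0.0, 0.7, 0.3]
grip_width: 0.087
```

carry_out([
  [[-0.5, 0, -0.6], 0, 0.1],
  [[0, 0, -0.3], 0, 0.2],
  [[0, 0, 0], 0, 0.2],
  [[0, 0, 0], 0, 0.2],
])

```text
time: 3.75
position: [0.5458, -0.0788, 0.0957]
tool_rot: [0.674, 0.738, 0.005, 0.011]
ft_force: [0.0, -0.1, 0.5]
grip_width: 0.0708
```

carry_out([
  [[0, 0.3, 0], 0, 0.2],
  [[-0.05, 0.5, 0], 0, 0.2],
  [[-0.1, 0.8, 0], 0, 0.2],
  [[-0.1, 1, 0], 0, 0.2],
  [[-0.1, 1, 0], 0, 0.2],
  [[-0.1, 1, 0], 0, 0.2],
  [[-0.1, 1, 0], 0, 0.2],
  [[-0.05, 0.6, 0], 0, 0.2],
  [[0, 0.3, 0], 0, 0.2],
  [[0, 0, 0], 0, 0.2],
])

```text
time: 4.75
position: [0.54, -0.0084, 0.0962]
tool_rot: [0.673, 0.739, 0.004, 0.013]
ft_force: [-0.0, -2.4, -0.1]
grip_width: 0.0695
```

```bash
python3 - <<'E'
from h import *
w=shot('wrist','w2.png');s=shot('scene','s2.png')
cv2.imwrite('pics/b2.png',cv2.resize(np.vstack([cv2.imread('pics/w2.png'),cv2.imread('pics/s2.png')]),None,fx=.78,fy=.78))
print(robot.get_obs()['position'],robot.get_obs()['ft_force'])
E
```

```text
[ 0.54005604 -0.00882564  0.09617027] [-0.32801837 -0.78876028 -2.06037074]
```

View pics/b2.png

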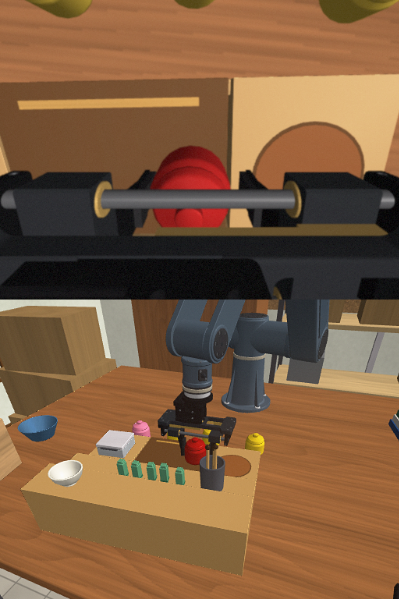

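The jar stands upright between the fingers, partway along, and the lid is still shut. The push continues.

carry_out([
  [[-0.05, 0.6, 0], 0, 0.2],
  [[-0.1, 1, -0.1], 0, 0.2],
  [[-0.1, 1.2, 0], 0, 0.2],
  [[-0.1, 1.2, 0], 0, 0.2],
  [[-0.1, 1.2, 0], 0, 0.2],
  [[-0.1, 1.2, 0], 0, 0.2],
  [[-0.1, 1.2, 0], 0, 0.2],
  [[-0.1, 1.2, 0], 0, 0.2],
  [[-0.05, 0.7, 0], 0, 0.2],
  [[0, 0, 0], 0, 0.2],
])

```text
time: 5.85
position: [0.5307, 0.0937, 0.0951]
tool_rot: [0.674, 0.739, 0.004, 0.014]
ft_force: [0.2, -2.7, 0.3]
grip_width: 0.0697
```

```bash
python3 - <<'E'
from h import *
w=shot('wrist','w3.png');s=shot('scene','s3.png');t=shot('top','t3.png')
o=robot.get_obs();print(o['position'],o['ft_force'],o['tool_rot'])
for n,c in (('scene',s),('wrist',w),('top',t)):
    m=cv2.inRange(cv2.cvtColor(c['pixels'],cv2.COLOR_RGB2HSV),(0,200,40),(5,255,255)); 
    q,l,st,ce=cv2.connectedComponentsWithStats(m); 
    for i in range(1,q):
        if st[i,4]>50: print(n,st[i],ce[i],onz(c,*ce[i],.09))
print('cork px scene',proj(s,(.530,.089,.09)))
E
```

```text
[0.53090184 0.09271733 0.09507572] [-0.3259088  -0.0049731   0.14313561] [0.67433415 0.73829613 0.00385994 0.0133182 ]
scene [284 184  29  36 782] [298.91432225 201.62404092] [0.53222113 0.09171039 0.09      ]
wrist [ 193  188  102   54 3408] [246.51437793 219.11326291] [0.51518313 0.08857321 0.09      ]
wrist [ 197  268   95   23 1764] [244.88945578 278.90362812] [0.55552275 0.09098893 0.09      ]
cork px scene (np.float64(297.9345529298314), np.float64(200.76901719544367))
```

carry_out([
  [[0, 0, 0], 0, 0.1],
  [[0, -0.3, 0], 0, 0],
  [[0, 0, 0], 0, 0],
  [[0, 0, 1], 0, 0],
  [[0, 0, 2], 0, 0],
  [[0, 0, 3], 0, 0],
  [[0, 0, 4], 0, 0],
  [[0, 0, 3], 0, 0],
  [[0, 0, 0], 0, 0],
])

```text
time: 6.9
position: [0.5297, 0.0876, 0.2318]
tool_rot: [0.676, 0.736, 0.004, 0.012]
ft_force: [0.7, -0.2, 0.4]
grip_width: 0.0868
```

```bash
python3 - <<'E'
from h import *
w=shot('wrist','w4.png');s=shot('scene','s4.png')
o=robot.get_obs();print(o['position'],o['ft_force'],o['tool_rot'])
for n,c in (('scene',s),('wrist',w)):
    m=cv2.inRange(cv2.cvtColor(c['pixels'],cv2.COLOR_RGB2HSV),(0,200,40),(5,255,255)); 
    q,l,st,ce=cv2.connectedComponentsWithStats(m); 
    for i in range(1,q):
        if st[i,4]>50: print(n,st[i],ce[i],onz(c,*ce[i],.09))
a=np.radians(6.5);X=np.array([np.cos(a),np.sin(a),0]);Y=np.array([-np.sin(a),np.cos(a),0])
print('edge',np.array([.5497,-.082,.061])-.068*X)
cv2.imwrite('pics/b4.png',cv2.resize(np.vstack([cv2.imread('pics/w4.png'),cv2.imread('pics/s4.png')]),None,fx=.78,fy=.78))
E
```

```text
[0.52735934 0.08762783 0.22829934] [-0.11924328  0.9221739  -1.21418752] [0.67640326 0.73647066 0.00136609 0.00936602]
scene [285 184  28  36 678] [299.96017699 201.46312684] [0.53094134 0.09357421 0.09      ]
wrist [ 229  159   54   57 2011] [255.30780706 187.68373943] [0.53166063 0.0885291  0.09      ]
edge [ 0.48213711 -0.08969782  0.061     ]
```

View pics/b4.png

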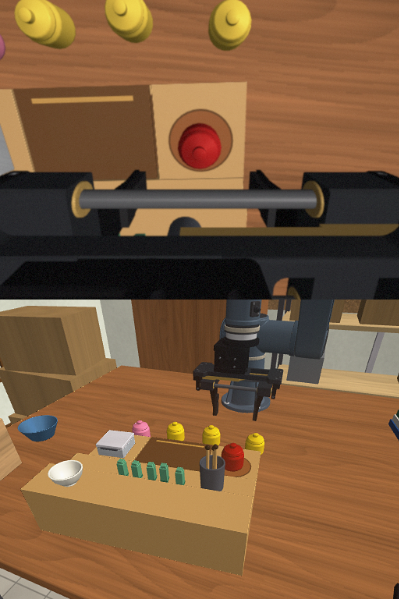

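The jar stands on the cork at (0.531, 0.090) against the cork's centre (0.530, 0.089). In the wrist view it sits inside the rim, and the lid is shut. Next I move over the brass strip with the fingers closed.

carry_out([
  [[-0.9, -3.5, 0], 1.5, 1],
  [[-0.9, -3.5, 0], 0, 1],
  [[-0.9, -3.5, 0], 0, 1],
  [[-0.9, -3.5, 0], 0, 1],
  [[-0.9, -3.2, 0], 0, 1],
  [[0, 0, 0], 0, 1],
  [[0, 0, 0], 0, 1],
  [[0, 0, 0], 0, 1],
])

```text
time: 7.8
position: [0.4728, -0.0866, 0.2175]
tool_rot: [0.666, 0.746, -0.002, -0.002]
ft_force: [0.1, 0.1, -0.9]
grip_width: 0.0311
```

carry_out([
  [[0.9, -0.3, -2], 0, 1],
  [[0, 0, -4], 0, 1],
  [[0, 0, -4], 0, 1],
  [[0, 0, 0], 0, 1],
  [[0, 0, 0], 0, 1],
])

```text
time: 8.3
position: [0.484, -0.0842, 0.1148]
tool_rot: [0.663, 0.749, -0.002, -0.001]
ft_force: [0.4, 0.4, -0.6]
grip_width: 0.0014
```

```bash
python3 - <<'E'
from h import *
w=shot('wrist','w5.png')
o=robot.get_obs();print(o['position'],o['ft_force'],o['tool_rot'],o['grip_width'])
print('edge px',proj(w,(.482,-.0897,.061)))
E
```

```text
[ 0.48379312 -0.08413114  0.11510455] [-0.55917846 -0.62750347  0.58374904] [ 0.66274861  0.74883903 -0.00160892 -0.00134294] 0.0009912957857410294
edge px (np.float64(246.08626583789993), np.float64(213.17116099703915))
```

View pics/w5.png

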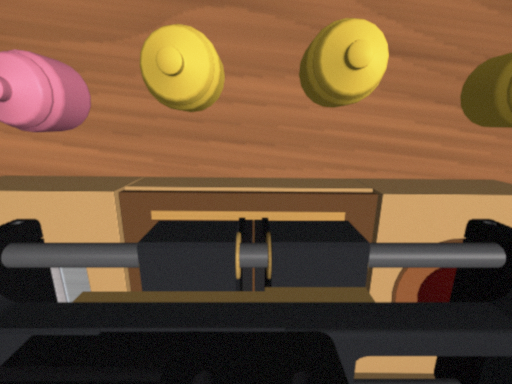

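The strip is at row 215, where I predicted it (213), and the hand is centred on it. I press down in small steps.

carry_out([
  [[-0.2, -0.4, -1.5], 0, 1],
  [[0, 0, -1], 0, 1],
  [[0, 0, 0], 0, 1],
  [[0, 0, 0], 0, 1],
])

```text
time: 8.75
position: [0.4859, -0.0881, 0.0955]
tool_rot: [0.662, 0.75, 0.0, 0.004]
ft_force: [-0.0, 0.4, -0.1]
grip_width: 0.0003
```

carry_out([
  [[-0.5, 0, -0.6], 0, 1],
  [[0, 0, -0.5], 0, 1],
  [[0, 0, -0.4], 0, 1],
  [[0, 0, -0.4], 0, 1],
])

```text
time: 9.15
position: [0.4821, -0.0886, 0.079]
tool_rot: [0.662, 0.75, 0.001, 0.007]
ft_force: [-3.2, 1.0, 15.4]
grip_width: 0.0005
```

carry_out([
  [[0, 0, -0.4], 0, 1],
  [[0, 0, -0.4], 0, 1],
  [[0, 0, -0.4], 0, 1],
])

```text
time: 9.45
position: [0.482, -0.0887, 0.0742]
tool_rot: [0.661, 0.75, 0.002, 0.009]
ft_force: [-8.4, 2.2, 52.4]
grip_width: 0.0002
```

The stop is reached: tip at 52 mm, force 52 N. Now I release straight up.

carry_out([
  [[0, 0, 1], 0, 1],
  [[0, 0, 3], 0, 1],
  [[0, 0, 4], 0, 1],
  [[0, 0, 4], 0, 1],
  [[0, 0, 4], 0, 1],
  [[0, 0, 0], 0, 1],
  [[-1, 0, 1], 0, 1],
  [[0, 0, 0], 0, 1],
])

```text
time: 10.25
position: [0.4714, -0.0885, 0.2515]
tool_rot: [0.662, 0.75, 0.002, 0.011]
ft_force: [0.6, -0.6, 0.8]
grip_width: 0.0005
```

carry_out([
  [[-1, 4, 1], 0, 1],
  [[-1, 4, 0], 0, 1],
  [[-1, 4, 0], 0, 1],
  [[0, 4, 0], 0, 1],
  [[0, 4, 0], 0, 1],
  [[0, 4, 0], 0, 1],
  [[0, 4, 0], 0, 1],
  [[0, 4, 0], 0, 1],
  [[0, 0, 0], 0, 1],
  [[0, 0, 0], 0, 1],
])

```text
time: 11.25
position: [0.4366, 0.2418, 0.2467]
tool_rot: [0.664, 0.747, -0.004, 0.004]
ft_force: [0.2, 0.9, 0.5]
grip_width: 0.0005
```

```bash
python3 - <<'E'
from h import *
s=shot('scene','s6.png');t=shot('top','t6.png')
o=robot.get_obs();print(o['time'],o['position'],o['ft_force'])
s0=load('s0.png')
for n,c in (('scene',s),('top',t)):
    m=cv2.inRange(cv2.cvtColor(c['pixels'],cv2.COLOR_RGB2HSV),(0,200,40),(5,255,255)); 
    q,l,st,ce=cv2.connectedComponentsWithStats(m); 
    for i in range(1,q):
        if st[i,4]>50: print(n,st[i],ce[i],onz(c,*ce[i],.09))
def seals(c): 
    m=cv2.inRange(cv2.cvtColor(c['pixels'],cv2.COLOR_RGB2HSV),(65,80,40),(90,255,255)); q,l,st,ce=cv2.connectedComponentsWithStats(m)
    return [ce[i].round(1).tolist() for i in range(1,q) if st[i,4]>40]
print(seals(s0),seals(s))
cv2.imwrite('pics/b6.png',cv2.resize(np.vstack([cv2.imread('pics/s6.png'),cv2.imread('pics/t6.png')]),None,fx=.78,fy=.78))
E
```

```text
11.35 [0.4368152  0.24072754 0.24715284] [ 0.10413213 -0.79600133 -0.03476337]
scene [285 184  28  36 695] [299.82446043 201.38129496] [0.53075831 0.09323514 0.09      ]
top [187 173  32  33 542] [202.70848708 188.68081181] [0.53064547 0.08795049 0.09      ]
[[156.7, 215.0], [174.8, 217.5], [194.0, 219.8], [210.2, 221.7], [230.4, 226.3]] [[156.7, 215.0], [174.8, 217.5], [194.0, 219.8], [210.2, 221.7], [230.4, 226.3]]
```

View pics/b6.png

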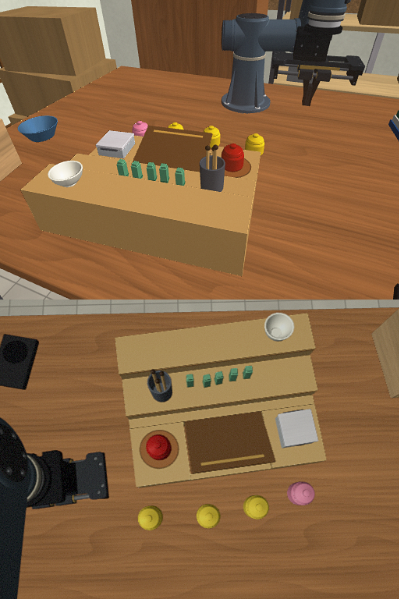

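The lid is raised: its free edge now hides the yellow jars in the scene view. The jar is on the cork and the bystanders haven't moved. The hand is clear, so I hand in.

```bash
python3 -c "
from rig import robot
print(robot.hand_in())"
```

```text
the job is handed in; nothing more can be done
None
```

The job is done and handed in at about 11.4 s of robot time. With the lid still shut, I pushed the red jar about 165 mm along the tread onto the cork. I then pressed the lid's brass strip down to its stop and let go, and moved the hand clear.

- **Jar:** it stands upright on the cork. The top view puts it within about 2 mm of the cork's centre and the scene view within about 4 mm. The foot has 23 mm of room all round.
- **Lid:** it is raised ajar in both the scene and top views. I did not measure the opening angle.
- **Bystanders:** the five seals are at the same pixels as at the start. The steel box and brush holder look unmoved by eye.
- **Forces:** the wrist force read 52 N at the end of the press, more than the roughly 10 N needed but under the 120 N limit. Only the fingertips should have been touching the lid.
- **Tool tilt:** the hand drifted up to about 1.6° from vertical during the slow moves, with no visible effect.

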